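# Unlock the electric banding wheel and switch it on

### The job

Unlock the electric banding wheel with the orange key that is already in its console: turn the key back and forth until you find the spot where the lock engages and the green pin pops up, and leave it there. Then nudge the flush white-ridged slide switch fully over its click to the ON end (green dot) and let go. Leave the bowl on the wheel and the other things on the table where they are.

Things in the scene. Friction and masses are not known exactly. Their poses are not given: they have to be found in the camera images.
- console: Banding wheel unit, fixed. Grey console 160 x 220 mm, flat top panel 70 mm above the table; origin under its centre, z up. x: away from the robot, red dot to green dot; y: from key to wheel. Key axis at x 0, y -55; lock pin at x 34, y -55; slide switch at y 50 mm. Wooden wheel head, radius 110, centre y 250, top at 82 mm; it does not turn.
- key_bow (a point): Centre of the orange key's bow (grip), on the key's upright turning axis, 27 mm above the panel. The bow is 24 mm wide (its x axis), 9 mm thick (its y axis), 26 mm high (14 to 40 mm above the panel), free all round, above a steel collar of radius 14 and height 6 mm. The key stays in the lock.
- key (a joint): Key angle, rad, counter-clockwise from above; at 0 the bow's width lies along console x. Starts within 0.12 of 0, turns easily (under 0.1 N m) to stops at +-0.64. Once it is past a hidden angle, 0.24 to 0.58 from 0, side unknown (sometimes both), the pin rises in about 0.15 s and traps the key. That window is 0.3 wide or ends at the stop; if swept past fast, come back.
- pin_top (a point): Centre of the top face of the green lock pin, radius 6 mm, which is level with the panel (hidden in a black port, 34 mm from the key's axis on the console's +x side) until the lock engages; then it stands 8 mm above the panel.
- lock_pin (a joint): Height of the lock pin, m: 0 down (locked), 0.008 up (engaged). Spring-driven, not to be handled.
- ridge_top (a point): Centre of the top of the slide switch's white ridge. The ridge is 5 mm thick (console x), 16 mm wide (console y) and stands 7 mm above the panel; the grey cap around it is 24 x 18 mm and 1.2 mm above the panel. Nothing else stands on the panel within 80 mm of it. Moves with the switch.
- power_slide (a joint): Slide travel, m, along console +x: 0 = OFF (at the start), 0.010 = ON. A click (detent) half way takes about 5 N; past the middle it snaps to the end and stays. Blocked at OFF while the lock pin is down.
- bowl: Terracotta-coloured bowl, rim radius 75 mm, 55 mm high, standing loose on the wheel head; origin at the centre of its underside. To be left alone.
- glaze_jar: Blue jar with white cap, radius 30, 75 mm high, beside the console's -y end; origin under its centre. To be left alone.
- cup: White cup, radius 34, 75 mm high, behind the console (+x side); origin under its centre. To be left alone.
- rib: Wooden shaping rib, 100 x 45 x 8 mm, flat on the table; origin under its centre. To be left alone.
- water_bowl: White bowl, rim radius 80, 60 mm high; origin under its centre. To be left alone.
- tiles: Small stack of white tiles, 80 x 80 x 24 mm; origin under its centre. To be left alone.
- trimmer: Spatula-like hand tool, 280 mm long, origin near mid-length, lying on the table on the robot's right. To be left alone.

How it is judged:
On the way, in this order (a step that is already met when the one before it is completed fails the run):
1. the lock engages: the green pin is up, by more than 6 mm (value of joint lock_pin above 0.006 m), for 0.2 s.
2. then the slide switch is moved over its click to ON (value of joint power_slide above 0.0085 m), for 0.2 s.
At the end, for the whole second after the job is handed in: The lock is engaged (pin more than 6 mm up) and the slide switch is at ON (more than 8.5 mm of its 10 mm travel) (value of joint lock_pin above 0.006 m and value of joint power_slide above 0.0085 m); the robot touches nothing.
It fails at once if the bowl on the wheel is shifted by more than 20 mm (distance of bowl from where it was at the start of the episode above 0.02 m).
It fails at once if another loose thing on the table is shifted by more than 30 mm (distance of any of glaze_jar, cup, rib, water_bowl, tiles, trimmer from where it was at the start of the episode above 0.03 m).
It also fails if it takes over 54 s, if anything falls off the work surface, if the arm or the gripper's body presses on something with over 40 N, if the wrist force passes 120 N, or if a joint passes its speed limit or range.

### The arm

A 7-joint arm with a two-finger parallel gripper is mounted at the origin on the work surface. World frame = base frame: x ahead of the robot, y to its left, z up, the work surface at z = 0. Lengths are in m, angles in rad, forces in N, time in s.
With the tool pointing down it reaches from about 0.425 to 0.925 m from the base axis. Payload 6.8 kg.
Tool frame: the origin (TCP) lies on the front face of the gripper's body, between the roots of the fingers; the fingertips stand 73 mm ahead of it and the grasp point (between the pads) lies 54 mm ahead of it (env.nose_length is the distance from the TCP to the fingertips, in m); z points along the fingers, y is the line along which they close (so a half turn about z gives the same grasp; the last joint's range is limited). The gripper opens to 85 mm and grips with 20 to 120 N. Pads are 22 mm wide; open, the fingers measure 114 mm over their backs; the gripper's body (76 mm by 85 mm) begins 54 mm behind the grasp point. The pads swing forward as they close: fully open they stand 13 mm farther back than shut.
Start: joints at [1.085, 0.477, 0.022, 1.555, -0.011, 1.109, -0.083], TCP at [0.249, -0.627, 0.304] pointing down, gripper open.
Joint ranges: [-2.96, 2.96], [-0.34, 2.1], [-1.41, 1.46], [0.24, 2.44], [-1.37, 4.51], [0.17, 1.92], [-2.96, 2.96]. Speed limits (rad/s): [2.39, 2.39, 3.14, 3.14, 3.14, 3.14, 3.14].

### API

Orientations are given as a unit quaternion [w, x, y, z].
In Python, from cell import env, kin, camera, calibration, job gives the robot as it stands. The module is installed in compiled form; this text tells all that it offers. Calls block until the motion is done:
- env.reach(position, orientation): joint-space move of the TCP to a pose.
- env.movel(position, velocity=0.15, rot=None, stop_force=None): straight line of the TCP; rot=None keeps the orientation; velocity is the mean speed in m/s. With stop_force (N) it stops when the force on the tool has changed by that much, and returns True; else False.
- env.goto_joints(angles): joint-space move.
- env.grip(opening, f_grip=None): finger opening in m; f_grip is the grip in N (None keeps the last); returns when the fingers have stopped.
- env.dwell(seconds).
- kin.inverse_kinematics(position, orientation): joint angles nearest the present ones, or None.
- env.get_state(): the state.
- camera(name): name is "scene" or "top" or "wrist"; returns (picture, depth): 420x560x3 uint8, blue, green, red; 420x560 float32, m along the optical axis (not along the pixel's ray), 0 where there is no reading.
- calibration(name): a dict with "fx", "fy", "cx", "cy" (pixels), "rvec" (rotation vector, rad) and "tvec" (3), from world to camera coordinates, as OpenCV has them. Camera axes: x right, y down, z forward; pixel columns grow to the right and rows downward; lengths in m; the calibration is good to about 2 mm. The wrist camera is an equidistant fisheye: a pixel r from the principal point sees the ray r / f radians off the axis. A picture is of the moment at which its call begins: read the wrist's pose just before it. calibration takes no time and is no camera call; for the wrist camera it gives the pose at the moment of the call.
A pose or a line that the arm cannot do raises env.PlanningError and nothing moves.
- job.job_done(): hands the job in; it is judged then, once.
The state is a dict: "time": time; "qpos": joint angles; "joint_velocities": joint speeds; "joint_torque": joint torques, N m; "tcp_pos": TCP position; "orientation": TCP orientation; "force": force on the tool from outside, world axes, zero at the start; "torque": the same for the moment, N m; "opening": finger opening in m; "gripper_force": force on a finger pad.
Only numpy, scipy, OpenCV 4.12 (cv2) and the standard library are available. Lean on these libraries where they do the work, as an engineer would, in place of code of your own. Each camera call takes 0.05 s, during which the arm holds its last target. There are 200 camera calls.

## Working session

There is one attempt and no reset: what is moved stays moved. The work goes in short steps, each a Python script; the robot and the scene stay as the last script left them, time stands still between calls to the robot, and variables do not carry over. Pictures are saved under pics/ and viewed, at most 10 in all, crops included, and the job is handed in when it is done.

```bash
mkdir -p pics; cat > h.py <<'E'
import numpy as np, cv2
from cell import env, kin, camera, calibration, job
def back(cal,d,u,v):
    R=cv2.Rodrigues(np.array(cal["rvec"],float))[0]; t=np.array(cal["tvec"],float).ravel()
    z=d[int(round(v)),int(round(u))]
    return R.T@(np.array([(u-cal["cx"])/cal["fx"]*z,(v-cal["cy"])/cal["fy"]*z,z])-t)
def cloud(cal,d):
    R=cv2.Rodrigues(np.array(cal["rvec"],float))[0]; t=np.array(cal["tvec"],float).ravel()
    v,u=np.mgrid[:d.shape[0],:d.shape[1]]
    p=np.stack([(u-cal["cx"])/cal["fx"]*d,(v-cal["cy"])/cal["fy"]*d,d],-1)
    return (p-t)@R
E
python3 - <<'E'
from h import *
for n in("top","scene"):
    p,d=camera(n); cv2.imwrite(f"pics/{n}.png",p); np.savez(n,p=p,d=d); print(n,calibration(n))
print(env.get_state())
E
```

```text
top {'fx': 434.4343707552731, 'fy': 434.4343707552731, 'cx': 280.25776910062945, 'cy': 210.14316778412572, 'rvec': array([ 2.12525914, -2.12203874,  0.15824897]), 'tvec': array([-0.10763388,  0.5383021 ,  1.19934187])}
scene {'fx': 433.16420646480094, 'fy': 433.16420646480094, 'cx': 275.84725080825115, 'cy': 216.63715507368553, 'rvec': array([ 1.44548477,  2.30741744, -0.7145572 ]), 'tvec': array([ 0.31427979, -0.2812336 ,  1.35763694])}
{'time': 0.1, 'qpos': array([ 1.08490608,  0.47774295,  0.02235823,  1.556393  , -0.01153122,
        1.1092648 , -0.08311703]), 'joint_velocities': array([-1.96621732e-05,  3.62917469e-04, -7.16664932e-04, -5.63951219e-04,
        1.26641993e-03,  4.11265197e-04,  1.33825853e-04]), 'joint_torque': array([ 5.19523150e-03, -5.97757065e+01,  1.61362309e+00, -2.81954741e+01,
        1.26926941e-02,  4.96499415e-03,  3.15859313e-05]), 'tcp_pos': array([ 0.24882337, -0.62700703,  0.30298894]), 'orientation': array([-8.13916258e-04,  9.82214320e-01,  1.87761349e-01, -2.07835182e-04]), 'force': array([ 0.16814728,  0.55014284, -0.27789901]), 'torque': array([-0.0022626 , -0.00468052,  0.04645097]), 'gripper_force': 0.0, 'opening': 0.08566217073664019}
```

View pics/top.png

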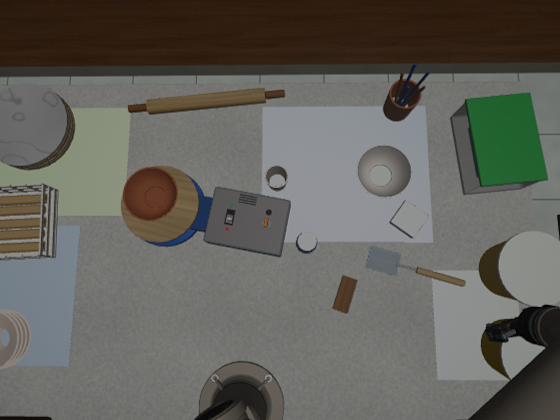

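View pics/scene.png

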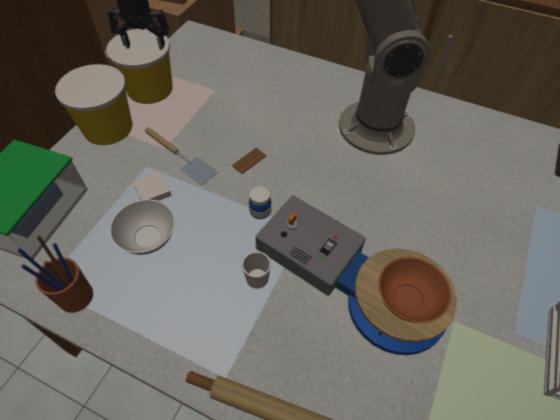

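The top view shows the console at about (247,222), the orange key at (266,222), the pin port at (268,212), the switch at (230,217) and the red dot at (227,229). Next I fit the console pose from depth.

```bash
python3 - <<'E'
from h import *
for n in("top","scene"):
    f=np.load(n+".npz"); p,d=f["p"],f["d"]; cal=calibration(n)
    P=cloud(cal,d)
    seed=back(cal,d,*((250,235) if n=="top" else (285,225))); print(n,seed)
    m=(abs(P[...,2]-seed[2])<.006)&(d>0)
    m=cv2.morphologyEx(m.astype(np.uint8),cv2.MORPH_OPEN,np.ones((3,3)))
    k,l=cv2.connectedComponents(m); s=(250,235) if n=="top" else (285,225)
    q=P[l==l[s[1],s[0]]]
    c,wh,a=cv2.minAreaRect((q[:,:2]*1000).astype(np.float32)); print(c,wh,a,np.median(q[:,2]))
    hsv=cv2.cvtColor(p,cv2.COLOR_BGR2HSV)
    near=np.linalg.norm(P[...,:2]-np.array(c)/1000,axis=-1)<.12
    o=near&(hsv[...,0]>5)&(hsv[...,0]<22)&(hsv[...,1]>170)&(hsv[...,2]>120)
    v,u=np.nonzero(o); print("orange",len(u),u.mean() if len(u) else 0,v.mean() if len(u) else 0,P[o].mean(0))
    for nm,s in (("pin",(268,212)),("sw",(230,217)),("red",(227,229))) if n=="top" else (("pin",(284,234)),("sw",(329,246))):
        print(nm,back(cal,d,*s))
E
```

```text
top [ 0.46354975 -0.02379929  0.07415852]
(510.2880859375, 7.039924621582031) (171.52713012695312, 154.9480743408203) 79.18384552001953 0.07103208098953355
orange 20 265.45 221.85 [ 0.49514672 -0.06833176  0.11058091]
pin [ 0.52892109 -0.07297204  0.06954244]
sw [0.51380542 0.03273236 0.07547763]
red [0.4807386  0.04106793 0.07029143]
scene [ 0.5047062  -0.08181042  0.07256702]
(506.24176025390625, -15.194664001464844) (217.8893585205078, 158.81370544433594) 79.18663024902344 0.06965360755212942
orange 23 292.0869565217391 215.82608695652175 [ 0.49588085 -0.06841063  0.10883608]
pin [ 0.52941651 -0.07293875  0.07271913]
sw [0.5130091  0.0368718  0.07251878]
```

Both views agree: console at (0.506, -0.015), yaw about -0.189, key at (0.496, -0.068). Now I move above the key and look with the wrist camera.

```bash
cat >> h.py <<'E'
from scipy.spatial.transform import Rotation as Ro
YAW=np.radians(79.187-90); C=np.array([.5062,-.0152])
def quat(a): # console-relative yaw of tool
    q=(Ro.from_euler('z',YAW+a)*Ro.from_euler('x',np.pi)).as_quat(); return q[[3,0,1,2]]
def W(x,y): return C+Ro.from_euler('z',YAW).as_matrix()[:2,:2]@np.array([x,y])
E
python3 - <<'E'
from h import *
k=W(0,-.055); print(k)
for a in (0,np.pi):
    q=kin.inverse_kinematics([*k,.155],quat(a)); print(a,q)
best=min((0,np.pi),key=lambda a:abs(kin.inverse_kinematics([*k,.155],quat(a))[6]))
env.reach([*k,.27],quat(best)); s=env.get_state(); print(best,s["time"],s["tcp_pos"],s["qpos"])
cal=calibration("wrist");p,d=camera("wrist"); np.savez("wrist",p=p,d=d,**cal); cv2.imwrite("pics/w1.png",p); print(cal)
E
```

```text
[ 0.49588177 -0.06922346]
0 [ 0.16693518  0.40765268 -0.18504841  2.08180852  0.11898046  0.6617986
 -1.85680131]
3.141592653589793 [ 0.5401164   0.47889605 -0.64591732  2.05740026  0.4252723   0.73731032
  1.00908213]
3.141592653589793 2.2917 [ 0.49600064 -0.07027429  0.26995178] [ 0.62647425  0.31109594 -0.72079836  1.96246731  0.2500069   0.95709208
  1.16379309]
{'fx': 325.19226210127806, 'fy': 325.19226210127806, 'cx': 275.98802978287296, 'cy': 205.36381858413262, 'rvec': array([-2.22010355, -1.83283235, -0.29685983]), 'tvec': array([-0.02609665, -0.50468758,  0.18949705])}
```

View pics/w1.png

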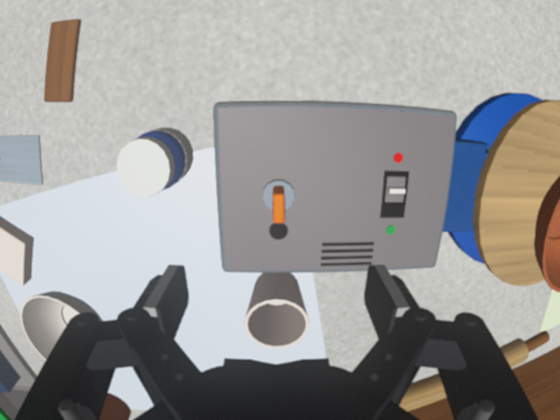

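The wrist view shows the key bow at (279,205), collar (279,195), pin port (279,231), white ridge (397,191), red dot (398,157) and green dot (390,230). I project these onto their known heights.

```bash
cat >> h.py <<'E'
def fish(cal,u,v,z):
    K=np.array([[cal["fx"],0,cal["cx"]],[0,cal["fy"],cal["cy"]],[0,0,1.]])
    x=cv2.fisheye.undistortPoints(np.array([[[u,v]]],float),K,np.zeros(4))[0,0]
    R=cv2.Rodrigues(np.array(cal["rvec"],float))[0]; o=-R.T@np.array(cal["tvec"],float).ravel()
    r=R.T@np.array([x[0],x[1],1]); return o+r*(z-o[2])/r[2]
def local(P): return Ro.from_euler('z',-YAW).as_matrix()[:2,:2]@(np.array(P)[:2]-C)
E
python3 - <<'E'
from h import *
f=np.load("wrist.npz"); p=f["p"]; hsv=cv2.cvtColor(p,cv2.COLOR_BGR2HSV).astype(int)
def blob(m,box):
    x0,y0,x1,y1=box; v,u=np.nonzero(m[y0:y1,x0:x1]); return u+x0,v+y0
H,S,V=hsv[...,0],hsv[...,1],hsv[...,2]
for nm,m,box,z in (("orange",(S>150)&(H<25),(260,175,300,235),.110),("red",(S>150)&((H<10)|(H>170)),(385,145,410,170),.07),
  ("green",(S>120)&(H>40)&(H<85),(380,220,402,242),.07),("port",V<60,(262,215,295,245),.07),("ridge",(V>200)&(S<40),(380,180,410,202),.077)):
    u,v=blob(m,box); q=fish(f,u.mean(),v.mean(),z)
    print(nm,len(u),u.mean(),v.mean(),u.min(),u.max(),v.min(),v.max(),q,local(q)*1000)
print("collar",local(fish(f,279,195,.076))*1000)
# panel rect via depth of wrist is skipped; bow top face colors
x=cv2.resize(p[170:250,240:320],None,fx=7,fy=7,interpolation=cv2.INTER_NEAREST); cv2.imwrite("pics/w1k.png",x)
E
```

```text
orange 302 278.42715231788077 207.67880794701986 274 283 188 223 [ 0.49340286 -0.06673061  0.11      ] [ -2.90256799 -53.01646641]
red 59 397.76271186440675 157.20338983050848 394 402 153 161 [0.48085918 0.04260417 0.07      ] [-35.73519104  52.02379176]
green 45 390.0888888888889 229.2888888888889 387 393 226 233 [0.54772947 0.02966658 0.07      ] [32.37494606 51.86106466]<stdin>:8: RuntimeWarning: Mean of empty slice.
  ret = ret.dtype.type(ret / rcount)
<stdin>:9: RuntimeWarning: Mean of empty slice.
Traceback (most recent call last):
ValueError: zero-size array to reduction operation minimum which has no identity
```

```bash
cat >> h.py <<'E'
C=C+Ro.from_euler('z',YAW).as_matrix()[:2,:2]@np.array([-.001,.0012])
KP=W(0,-.055); PI=np.pi
def green(tag=None):
    n={}
    for c in("scene","wrist"):
        cal=calibration(c);p,d=camera(c); P=np.r_[W(.034,-.055),.076]
        R=cv2.Rodrigues(np.array(cal["rvec"],float))[0]; X=R@P+np.ravel(cal["tvec"])
        if c=="scene": uv=X[:2]/X[2]*cal["fx"]
        else: r=np.hypot(X[0],X[1]); uv=X[:2]/r*np.arctan2(r,X[2])*cal["fx"]
        u,v=(uv+[cal["cx"],cal["cy"]]).round().astype(int)
        k=9 if c=="scene" else 22
        h=cv2.cvtColor(p,cv2.COLOR_BGR2HSV).astype(int)[v-k:v+k,u-k:u+k]
        n[c]=int(((h[...,0]>40)&(h[...,0]<85)&(h[...,1]>100)&(h[...,2]>50)).sum())
        if tag: cv2.imwrite(f"pics/{tag}_{c}.png",p)
    return n
E
python3 - <<'E'
from h import *
env.grip(.045,20); env.movel([*KP,.155],velocity=.12); s=env.get_state(); print(s["time"],s["tcp_pos"],s["force"])
env.grip(0,20); s=env.get_state(); print(s["time"],s["opening"],s["force"],s["torque"],s["gripper_force"],s["qpos"][6])
print(green("g0"))
E
```

```text
3.925 [ 0.49564812 -0.06780511  0.15563203] [0.6039581  0.4049709  0.18869023]
4.3333 0.008644714436821606 [-2.0575645  -1.76554921  5.39732594] [-0.36499121  0.29411969  0.0313172 ] 26.003058403730392 1.0130981038604958
{'scene': 0, 'wrist': 0}
```

View pics/g0_wrist.png

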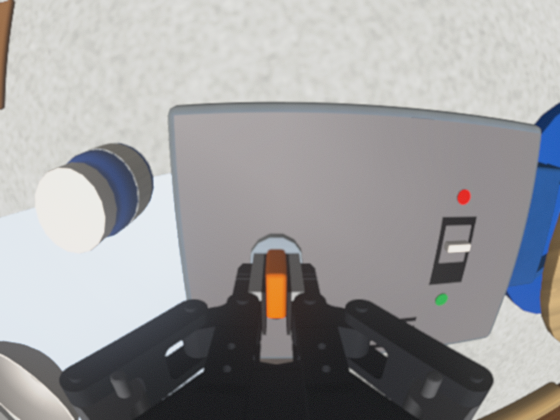

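The wrist view shows the bow (275,285) gripped across its thickness, with the pads aligned. Next I sweep the key in small steps, watching torque and the green pixels in the scene camera.

```bash
python3 - <<'E'
from h import *
p0=env.get_state()["tcp_pos"]; found=None
for a in np.r_[np.arange(.1,.62,.06),.61]:
    env.reach(p0,quat(PI+a)); env.dwell(.2); s=env.get_state(); g=green(); print(round(a,2),round(s["time"],2),s["torque"][2].round(3),s["force"].round(1),g)
    if g["scene"]>3 or g["wrist"]>3: found=a;break
green("g1")
E
```

```text
0.1 4.88 0.013 [ 0.3 -0.3  1.9] {'scene': 0, 'wrist': 0}
0.16 5.43 0.087 [-0.8 -1.7  1.6] {'scene': 0, 'wrist': 0}
0.22 5.98 0.029 [-0.4 -0.3  2.2] {'scene': 0, 'wrist': 0}
0.28 6.53 0.036 [1.1 1.3 1.8] {'scene': 0, 'wrist': 0}
0.34 7.08 -0.021 [-0.1  0.6  3.2] {'scene': 0, 'wrist': 0}
0.4 7.63 0.018 [0.3 2.6 3.1] {'scene': 0, 'wrist': 0}
0.46 8.18 0.022 [-0.2  3.   4.3] {'scene': 0, 'wrist': 0}
0.52 8.73 0.042 [0.1 5.1 4.1] {'scene': 0, 'wrist': 0}
0.58 9.28 0.012 [-0.2  4.1  3.9] {'scene': 20, 'wrist': 0}
```

```bash
python3 -c "
import cv2;p=cv2.imread('pics/g1_scene.png');cv2.imwrite('pics/g1c.png',cv2.resize(p[180:290,220:370],None,fx=5,fy=5))"
```

```text
(no output)
```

View pics/g1c.png

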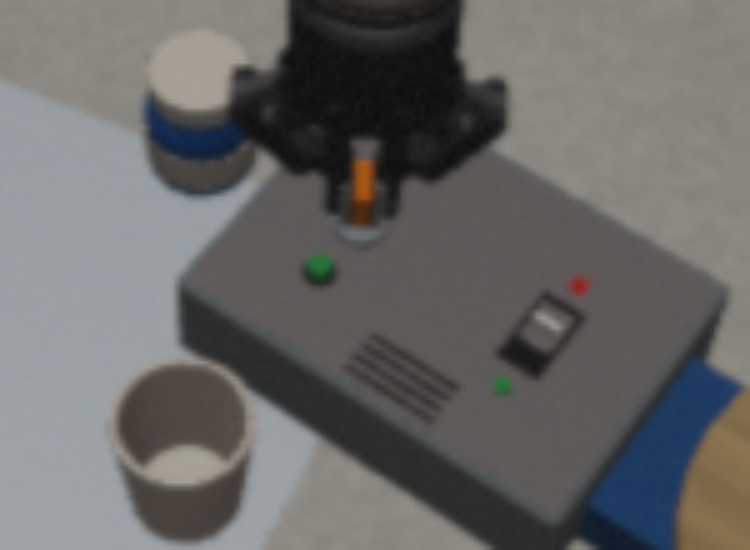

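The scene crop shows the green pin standing up at (320,268) beside the turned key. Now I release, rise, and measure the ridge from close above.

```bash
python3 - <<'E'
from h import *
p=env.get_state()["tcp_pos"]
env.grip(.03); env.movel([p[0],p[1],.24],velocity=.12); env.grip(0)
t=W(-.035,.05); env.reach([*t,.20],quat(PI)); print(green())
s=env.get_state(); print(s["time"],s["tcp_pos"],s["qpos"].round(2),s["opening"])
cal=calibration("wrist");p,d=camera("wrist"); np.savez("wrist2",p=p,d=d,**cal); cv2.imwrite("pics/w2.png",p)
E
```

```text
{'scene': 19, 'wrist': 132}
11.9667 [0.48089122 0.04078307 0.20018432] [ 0.4   0.39 -0.73  2.06  0.36  0.81  0.83] 5.729526893699639e-05
```

View pics/w2.png

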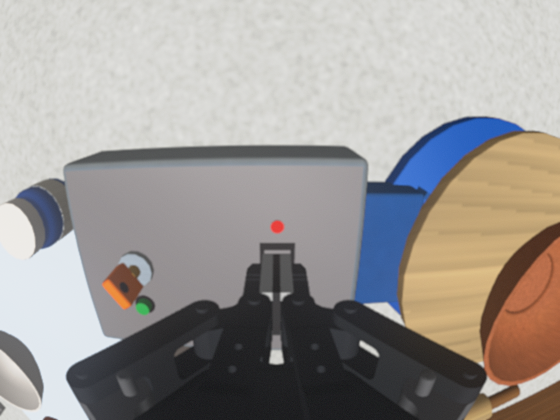

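The view shows the pin up (144,305), the key left turned at (125,280) and the red dot at (277,226). The ridge is hidden behind the fingers, so I take its position from the earlier wrist picture. Then I touch the panel behind it and push.

```bash
python3 - <<'E'
from h import *
f=np.load("wrist.npz")
r,re,g=[local(fish(f,*a)) for a in((397,191,.077),(397.8,157.2,.07),(390.1,229.3,.07))]
print("ridge",r*1000,"mid",(re+g)*500,"rel",(r-(re+g)/2)*1000)
env.movel([*W(-.035,.05),.153],velocity=.12)
hit=env.movel([*W(-.035,.05),.138],velocity=.01,stop_force=4); s=env.get_state(); print(hit,s["time"],s["tcp_pos"],s["force"])
z=s["tcp_pos"][2]
env.movel([*W(-.035,.05),z+.0035],velocity=.03); s=env.get_state(); print(s["tcp_pos"],s["force"])
hit=env.movel([*W(-.019,.05),z+.0035],velocity=.02,stop_force=3); s=env.get_state(); print(hit,s["time"],local(s["tcp_pos"])*1000,s["tcp_pos"],s["force"])
E
```

```text
ridge [-5.84466627 50.24880757] mid [-0.67649939 50.76662667] rel [-5.16816688 -0.51781909]
True 13.5583 [0.48041774 0.0418593  0.14270931] [-0.56372333  0.11528427  6.03683157]
[0.48054279 0.04186246 0.14631378] [ 0.5006154  -0.5951917  -0.63818934]
False 14.7917 [-19.09261523  50.01368291] [0.49607204 0.03887383 0.14616667] [-0.05576914  0.51274551  0.86647386]
```

```bash
python3 - <<'E'
from h import *
z=.1462
for x in np.arange(-.017,-.0059,.001):
    hit=env.movel([*W(x,.05),z],velocity=.015,stop_force=12); s=env.get_state(); F=Ro.from_euler('z',-YAW).apply(s["force"])
    print(hit,round(s["time"],2),local(s["tcp_pos"]).round(4)*1000,F.round(1))
    if hit or F[0]<-14: break
env.movel([*W(-.025,.05),z+.001],velocity=.05); env.movel([*W(-.035,.05),.2],velocity=.12)
env.reach([*W(-.02,0),.30],quat(PI)); print(green(),env.get_state()["time"],env.get_state()["force"])
p,d=camera("scene"); cv2.imwrite("pics/e.png",cv2.resize(p[180:290,220:370],None,fx=5,fy=5))
E
```

```text
False 15.07 [-17.9  50. ] [-5.7 -0.2  2.9]
False 15.32 [-16.2  50. ] [-3.1 -0.1  0.5]
False 15.57 [-14.5  49.9] [-1.7 -0.2 -1.1]
False 15.82 [-13.4  50. ] [ 0.4 -0.3 -0. ]
False 16.07 [-12.6  50. ] [-0.2  0.4 -0.6]
False 16.32 [-11.9  50. ] [0.1 0.3 0. ]
False 16.57 [-10.9  50. ] [-0.   0.1 -0.6]
False 16.82 [-9.9 50. ] [ 0.2 -0.4 -0.3]
False 17.07 [-8.9 50. ] [ 0.2 -0.1  1.5]
False 17.32 [-8.5 50. ] [-3.4  0.6  2.7]
False 17.57 [-8.3 50. ] [-6.2 -0.4  3.5]
False 17.82 [-8.1 50.1] [-8.6  0.7  5.4]
{'scene': 19, 'wrist': 100} 19.5833 [0.15994103 0.294587   0.09067239]
```

View pics/e.png

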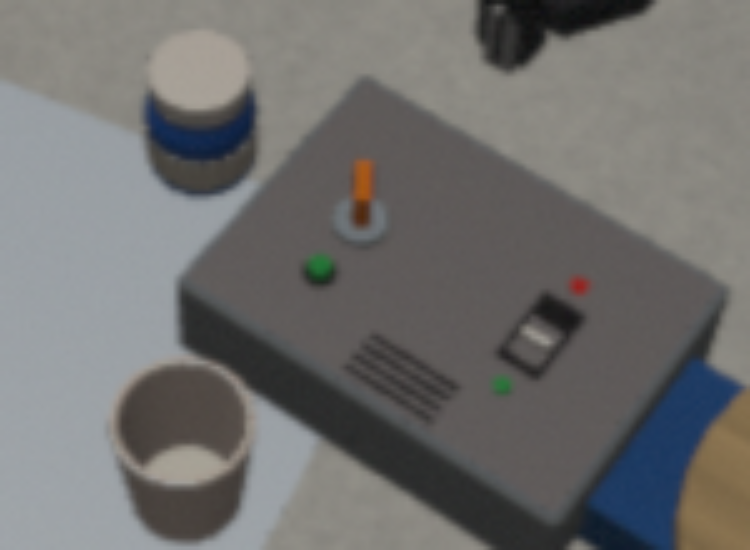

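The crop shows the switch ridge at (537,337), at the green-dot end of its slot. The pin is up at (320,268) and the gripper is clear of everything.

```bash
python3 -c "
from h import *
print(job.job_done())"
```

```text
the job is handed in; nothing more can be done
None
```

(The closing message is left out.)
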